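Nest the tapered cups, leave out the straight one

TASK

White plastic cups stand upside down on the blue lab bench. Stack the two loose tapered cups, still upside down, one after the other over the tapered cup on the black mat, so that each is nested all the way down and the stack stands upright with nothing holding it. The straight-sided cup does not nest with them: leave it where it is, and keep the cup on the mat in its place.

Things in the scene. Friction and masses are not known exactly. Their poses are not given: they have to be found in the camera images.
- base_cup: White tapered round cup standing upside down (closed narrow end up), loose, on a black 120 x 120 x 4 mm mat: the foot of the stack. 75 mm tall, 46 mm across at the closed top, widening evenly to 72 mm at the mouth below. Origin: centre of the mouth at its underside (on the mat, 4 mm above the bench); z points up through the closed end. Yaw does not matter.
- cup_a: Loose white tapered round cup, about 50 g, same sizes and origin as base_cup, upside down on the bench; 58 mm across at 40 mm above the mouth. Wall 2 mm; mouth 67 mm wide inside; inside 51 mm deep. Lowered over a like cup on the same axis, it rests with its origin 24 mm above that cup's origin, with about 2 mm of play all round.
- cup_b: Second loose white tapered round cup, the same as cup_a. The two may be stacked in either order; the second of them comes to rest 48 mm above base_cup's origin. (Surroundings: a tall analyser stands at the bench's right end, from about x 0.3 on, y below -0.6; a hand that starts beside it should first draw back towards the base and +y before it swings to the cups.)
- straight_cup: Odd one out: white straight-sided round cup, upside down on the bench, 75 mm tall, 52 mm across from top to bottom (no taper), thick walls: its mouth is 43 mm wide inside and does not pass over the tapered cups' 46 mm ends. Origin: centre of the mouth at the underside; z up. To be left alone.
Things that resemble listed ones, but are neither listed nor needed, are in the scene too. What is shaped like the cup_a but orange, purple or turquoise is not meant.

How it is judged:
By the outcome, as a careful person would: the job done as asked, in the order asked, and still so for the second after the job is handed in, with the robot touching nothing.
It also fails if it takes over 64 s, if anything falls off the work surface, if the arm or the gripper's body presses on something with over 40 N, if the wrist force passes 120 N, or if a joint passes its speed limit or range.

ROBOT

A 6-joint arm with a two-finger parallel gripper is mounted at the origin on a cart in front of the work surface, level with it; the furniture and walls round the work are solid. World frame = base frame: x ahead of the robot, y to its left, z up, the work surface at z = 0. Lengths are in mm, angles in rad, forces in N, time in s.
With the tool pointing down it reaches from about 325 to 1000 mm from the base axis. Payload 5.1 kg.
Tool frame: the origin (TCP) lies between the finger pads; the fingertips stand 22 mm ahead of it and the grasp point (between the pads) lies 3 mm ahead of it; z points along the fingers, y is the direction in which the jaws open and shut (so a half turn about z gives the same grasp; the last joint's range is limited). The gripper opens to 85 mm and grips with 20 to 120 N. Pads are 22 mm wide; open, the fingers measure 114 mm over their backs; the gripper's body (76 mm by 85 mm) begins 54 mm behind the grasp point. The pads swing forward as they close: fully open they stand 13 mm farther back than shut.
Start: joints at [1.221, 0.124, 1.65, -0, 1.367, -0.083], TCP at [171.392, 626.985, 253.322] pointing down, gripper open.
Joint ranges: [-2.61, 2.61], [-1.02, 2.33], [0.03, 2.71], [-1.35, 4.49], [0.32, 2.68], [-2.91, 2.91]. Speed limits (rad/s): [2.57, 2.57, 3.14, 3.14, 3.14, 3.14].

INTERFACE

Orientations are given as a unit quaternion [w, x, y, z].
In Python, from bench import get_obs, eyes, ticket, finder gives the robot as it stands.
- The arm moves only by the shell command python3 -m inch 'ROWS'. ROWS is JSON, a list that holds one entry, the list of rows, each a list of 7 numbers: the turn, a rotation vector about the tool's x, y, z in rad, then the shift along the tool's x, y, z in mm, then the opening, from 0 (shut) to 1 (fully open). A call has 1 to 5 rows; each row shifts and turns the pose as measured when the row begins, along the tool's axes as they then stand; what a row does not reach is not made up. A row lasts 1/12 s, in which the tool goes at most 41.7 mm and 7.16 degrees, less where a joint would pass 70% of its speed; a pose out of reach is approached as far as the arm can. A call with a gripper value outside its range is refused whole. The fingers move at their own pace and stop on an object; the grip force is fixed at half the most. Time passes only in rows, so rows that do not move let the fingers close. It gives the time, the measured TCP pose, the force and the opening at its end, in the units of the state.
- get_obs(): the state, without advancing time (a new reading comes with each control period).
- eyes.read_camera(name): name is "scene" or "top" or "wrist"; returns the picture (480x640x3 uint8, red, green, blue); there is no depth.
- eyes.camera_params(name): a dict with "fx", "fy", "cx", "cy" (pixels), "R" (3x3) and "t" (3): a world point X has camera coordinates R X + t. Camera axes: x right, y down, z forward; pixel columns grow to the right and rows downward; lengths in mm; the calibration is good to about 2 mm. The wrist camera is an equidistant fisheye: a pixel r from the principal point sees the ray r / f radians off the axis. A picture is of the moment at which its call begins: read the wrist's pose just before it. camera_params takes no time and is no camera call; for the wrist camera it gives the pose at the moment of the call.
- ticket.close_job(): hands the job in, once; it reports no verdict.
Trained networks look in the newest picture that a camera, given by its name, has taken for a name from the list of things; names that differ only in an ending like _2 or _b are one class to them, and where a whole thing is asked for, a point or a joint stands for the part that bears it (a point fixed in the world has none). Each returns a list of dicts, best first, with "p" (0 to 1); they miss things now and then, are a little off and sometimes report something else, mostly with a low value. They report only what shows in the picture. A call takes as long as a camera call. They do not tell look-alikes from the thing itself.
- finder.look_for(target, camera): "position" ([row, column] in pixels, amid what is visible of it).
- finder.landmark_of(target, camera): "position" ([row, column] in pixels: a listed point, or the origin of a listed thing).
The state is a dict: "time_s": time; "joint_positions": joint angles; "joint_velocities": joint speeds; "joint_torque": joint torques, N m; "position": TCP position; "ee_rot": TCP orientation; "force": force on the tool from outside, world axes, zero at the start; "moment": the same for the moment, N m; "grip_width": finger opening in mm.
Only numpy, scipy, OpenCV 4.12 (cv2) and the standard library are available. Lean on these libraries where they do the work, as an engineer would, in place of code of your own. Each camera call takes 0.05 s, during which the arm holds its last target.

## Working session

There is one attempt and no reset: what is moved stays moved. The work goes in short steps, Python scripts to look and compute and a shell command to move; the robot and the scene stay as the last step left them, time stands still between calls to the robot, and variables do not carry over. Pictures are saved under pics/ and viewed, and the job is handed in when it is done.

```bash
ls; mkdir -p pics; python3 - <<'E'
from bench import get_obs, eyes, ticket, finder
import cv2
o=get_obs();print(o)
for c in ["scene","top","wrist"]:
    im=eyes.read_camera(c);cv2.imwrite(f"pics/{c}0.png",im[:,:,::-1])
    p=eyes.camera_params(c);print(c,p)
E
```

```text
pics
{'time_s': 0.0, 'joint_positions': array([ 1.22139649e+00,  1.24498854e-01,  1.65168515e+00,  1.04410548e-05,
        1.36749241e+00, -8.25915439e-02]), 'joint_velocities': array([ 0.00036628,  0.00047998, -0.00124874,  0.00040531,  0.00097807,
        0.00042253]), 'joint_torque': array([ 1.94606859e-03, -4.23599374e+01, -3.65462065e+01,  3.54443856e-06,
        6.88065586e-03,  4.85435564e-06]), 'position': array([171.20025115, 626.46028833, 252.05042212]), 'ee_rot': array([-2.28289408e-04,  1.33009787e-01,  9.91114177e-01, -1.01657688e-03]), 'force': array([ 0.41121818, -0.36454657, -0.20098785]), 'moment': array([0.00109393, 0.00099234, 0.00860119]), 'grip_width': 85.2343117604919}
scene {'fx': 486.82333272870176, 'fy': 486.82333272870176, 'cx': 312.28282329563126, 'cy': 237.3433757762899, 'R': array([[ 0.8289804 , -0.5592612 ,  0.00429133],
       [-0.29468405, -0.44329935, -0.84655006],
       [ 0.47534495,  0.70050881, -0.53229182]]), 't': array([-443.38749604,  185.37704076,  880.51109224])}
top {'fx': 479.1843772318782, 'fy': 479.1843772318782, 'cx': 321.2884885998119, 'cy': 233.81282699640835, 'R': array([[-0.09518365, -0.99545922, -0.00100937],
       [-0.97092225,  0.09306112, -0.22056659],
       [ 0.21965898, -0.02001431, -0.9753714 ]]), 't': array([ 18.16772049, 524.3594431 , 923.75782466])}
wrist {'fx': 371.64829954431775, 'fy': 371.64829954431775, 'cx': 321.06359855867834, 'cy': 239.08335227558086, 'R': array([[ 0.26295047,  0.96480423, -0.00313626],
       [ 0.92051589, -0.24990373,  0.30033087],
       [ 0.28897673, -0.08185912, -0.95382993]]), 't': array([-649.15246317,  -38.95089096,  380.11670123])}
```

View pics/scene0.png

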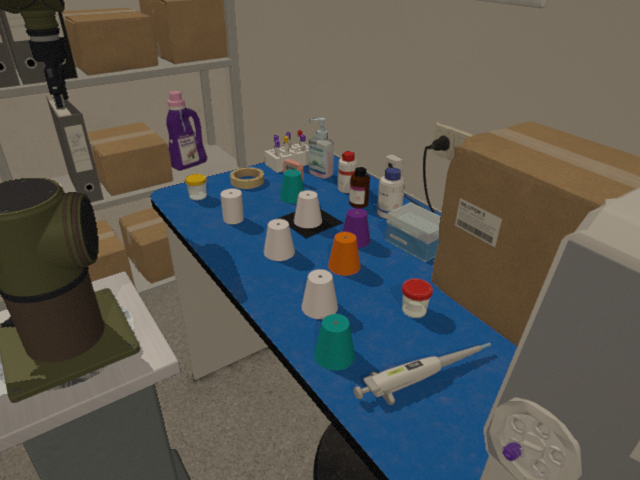

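View pics/top0.png

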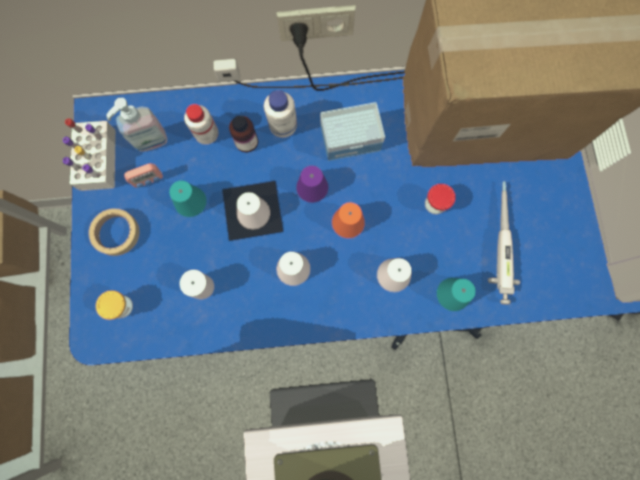

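View pics/wrist0.png

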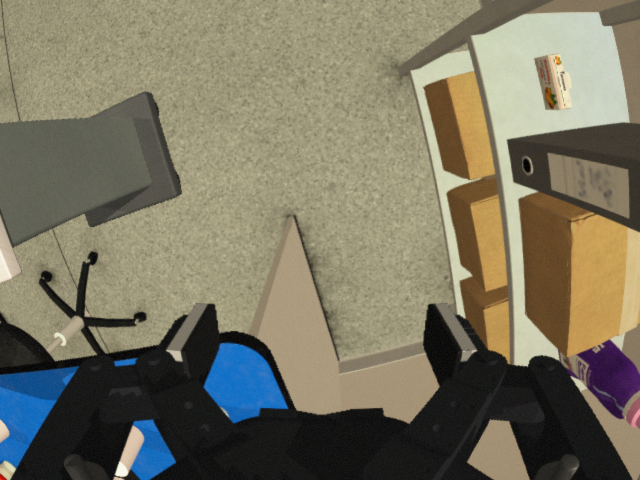

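```bash
python3 - <<'E'
import cv2,numpy as np
a=cv2.imread("pics/scene0.png");b=cv2.imread("pics/top0.png")
c1=cv2.resize(a[170:330,200:360],None,fx=3.75,fy=3.75,interpolation=2)[:300*2]
c2=cv2.resize(b[180:310,170:420],None,fx=3.2,fy=3.2,interpolation=2)
cv2.imwrite("pics/c1.png",c1);cv2.imwrite("pics/c2.png",c2)
E
```

```text
(no output)
```

View pics/c1.png

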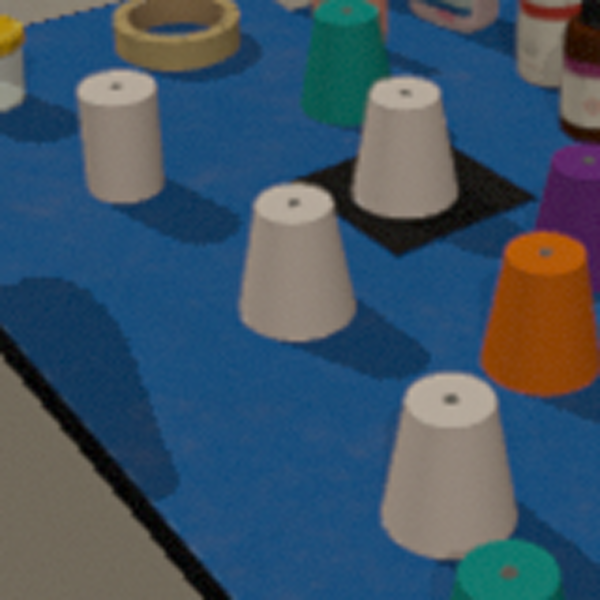

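View pics/c2.png

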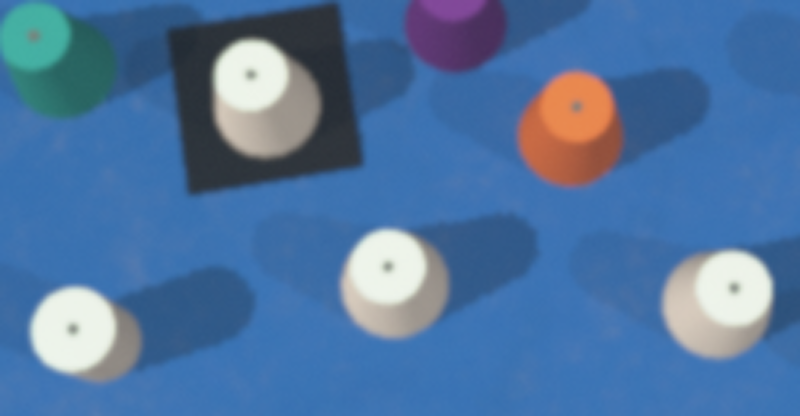

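```bash
cat > h.py <<'E'
from bench import get_obs, eyes, ticket, finder
import numpy as np, cv2
from scipy.spatial.transform import Rotation as Ro
def ray(p,uv,fish=False):
    u,v=uv
    d=np.array([(u-p['cx'])/p['fx'],(v-p['cy'])/p['fy'],1.])
    if fish:
        r=np.hypot(d[0],d[1]); d=np.array([d[0]/r*np.sin(r),d[1]/r*np.sin(r),np.cos(r)])
    d/=np.linalg.norm(d); R=np.array(p['R']); return -R.T@np.array(p['t']), R.T@d
def tri(rs):
    A=np.zeros((3,3));b=np.zeros(3)
    for o,d in rs:
        M=np.eye(3)-np.outer(d,d);A+=M;b+=M@o
    x=np.linalg.solve(A,b); return x,[np.linalg.norm((np.eye(3)-np.outer(d,d))@(x-o)) for o,d in rs]
def onz(r,z): o,d=r; return o+d*(z-o[2])/d[2]
def rot(): 
    q=get_obs()['ee_rot']; return Ro.from_quat([q[1],q[2],q[3],q[0]])
def plan(target,yaw=None):
    """tool-frame shift to target TCP point, and turn to point down with given yaw of tool y axis"""
    o=get_obs();R=rot();d=R.inv().apply(np.array(target)-o['position'])
    M=R.as_matrix()
    z=np.array([0,0,-1.])
    y=M[:,1] if yaw is None else np.array([np.cos(yaw),np.sin(yaw),0])
    y=y-z*(y@z); y/=np.linalg.norm(y)
    if y@M[:,1]<0:y=-y
    T=np.column_stack([np.cross(y,z),y,z])
    rv=(R.inv()*Ro.from_matrix(T)).as_rotvec()
    print('t',round(o['time_s'],2),'pos',o['position'].round(1),'shift',d.round(1),'turn',rv.round(3),'w',round(o['grip_width'],1),'F',o['force'].round(1),'q',o['joint_positions'].round(2))
E
python3 - <<'E'
from h import *
s=eyes.camera_params('scene');t=eyes.camera_params('top')
S={'st':(116,86),'base':(405,93),'c1':(293,203),'c2':(451,399)}
T={'st':(73,328),'base':(251,74),'c1':(388,266),'c2':(734,288)}
for k in S:
    a=(S[k][0]/3.75+199.6,S[k][1]/3.75+169.6);b=(T[k][0]/3.2+169.65,T[k][1]/3.2+179.65)
    x,e=tri([ray(s,a),ray(t,b)]);print(k,np.round(a,1),np.round(b,1),x.round(1),np.round(e,1),onz(ray(t,b),75).round(1),onz(ray(s,a),75).round(1))
plan([0,0,0])
print(rot().as_matrix().round(2))
# wrist cam pose in tool frame
w=eyes.camera_params('wrist');o=get_obs();c=-w['R'].T@w['t'];print('cam in tool',rot().inv().apply(c-o['position']).round(1), rot().inv().apply(w['R'][2]).round(2),rot().inv().apply(w['R'][0]).round(2))
E
```

```text
st [230.5 192.5] [192.5 282.2] [445.8 230.9  75.1] [1.3 1.3] [447.  230.4  75. ] [444.7 231.4  75. ]
base [307.6 194.4] [248.1 202.8] [597.  111.3  78.3] [1.1 1.1] [599.1 111.3  75. ] [599.3 116.8  75. ]
c1 [277.7 223.7] [290.9 262.8] [466.1  34.7  74.7] [1.1 1.1] [467.   34.2  75. ] [464.8  34.5  75. ]
c2 [319.9 276. ] [399.  269.6] [ 432.4 -177.7   75.2] [0.4 0.4] [ 432.9 -177.9   75. ] [ 432.1 -177.4   75. ]
t 0.15 pos [171.3 626.6 252.3] shift [  -0.  -649.2  253.4] turn [-0.002 -0.    -0.   ] w 85.6 F [0.1 0.3 0.9] q [ 1.22  0.12  1.65  0.    1.37 -0.08]
[[-0.96  0.26 -0.  ]
 [ 0.26  0.96 -0.  ]
 [ 0.   -0.   -1.  ]]
cam in tool [  77.5    0.5 -119.9] [-0.3  -0.    0.95] [0. 1. 0.]
```

Candidates: the white cups are at top-view pixels (192,282), (291,263), (399,270) and (248,203). The crop shows (192,282) with parallel sides, so it's the straight cup. The one at (248,203) sits on the mat, so it's base_cup. The two tapered loose ones are (291,263), at about (466,35), and (399,270), at about (432,-178). Their tops triangulate to about 75 mm, as they should. I'll take the first of these now.

```bash
python3 -c "
from h import *
plan([466,35,200])"
```

```text
t 0.15 pos [171.3 626.6 252.3] shift [-440.3 -492.9   53.1] turn [-0.002 -0.    -0.   ] w 85.6 F [0.1 0.3 0.9] q [ 1.22  0.12  1.65  0.    1.37 -0.08]
```

```bash
python3 -m inch '[[[0,0,0,-27,-30,0,1],[0,0,0,-27,-30,0,1],[0,0,0,-27,-30,0,1],[0,0,0,-27,-30,0,1],[0,0,0,-27,-30,0,1]]]'; python3 -m inch '[[[0,0,0,-27,-30,0,1],[0,0,0,-27,-30,0,1],[0,0,0,-27,-30,0,1],[0,0,0,-27,-30,0,1],[0,0,0,-27,-30,0,1]]]'; python3 -c "
from h import *
plan([466,35,200])"
```

```text
time_s: 0.57
position: [260.9, 444.9, 247.9]
ee_rot: [-0.002, 0.127, 0.992, -0.003]
force: [1.8, 0.9, -0.3]
grip_width: 85.5
time_s: 0.98
position: [353.7, 258.3, 246.8]
ee_rot: [-0.002, 0.125, 0.992, -0.003]
force: [1.4, -0.3, -0.4]
grip_width: 85.3
t 0.98 pos [353.7 258.3 246.8] shift [-164.4 -188.    47.8] turn [-0.007 -0.002 -0.   ] w 85.3 F [ 1.4 -0.3 -0.4] q [ 0.51 -0.36  2.1  -0.    1.41 -0.81]
```

```bash
python3 -m inch '[[[0,0,0,-27,-31,8,1],[0,0,0,-27,-31,8,1],[0,0,0,-27,-31,8,1],[0,0,0,-27,-31,8,1],[0,0,0,-27,-31,8,1]]]'; python3 - <<'E'
from h import *
plan([466,35,200])
cv2.imwrite("pics/w1.png",eyes.read_camera('wrist')[:,:,::-1])
plan([466,35,200])
E
```

```text
time_s: 1.4
position: [444.1, 73.9, 210.5]
ee_rot: [0.002, 0.125, 0.992, -0.002]
force: [0.5, 1.0, -0.3]
grip_width: 85.9
t 1.4 pos [444.1  73.9 210.5] shift [-30.9 -32.2  10.8] turn [-0.003  0.005  0.   ] w 85.9 F [ 0.5  1.  -0.3] q [ 0.05 -0.31  2.13 -0.    1.32 -1.27]
t 1.45 pos [445.8  68.2 208.9] shift [-28.  -26.9   9.3] turn [-0.008  0.005  0.   ] w 85.3 F [ 0.8 -4.3 -1.6] q [ 0.04 -0.31  2.13 -0.01  1.32 -1.27]
```

View pics/w1.png

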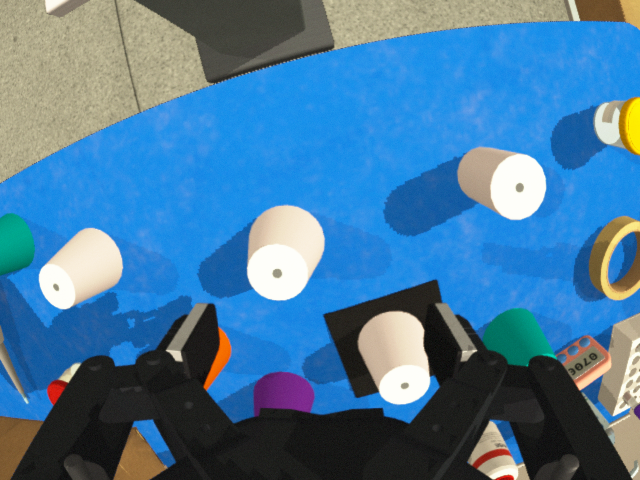

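c1's hole is at (277,272), base_cup's at (405,385) and the straight cup's at (520,187). I'll settle over c1 and measure again.

```bash
python3 -m inch '[[[0,0,0,-28,-27,6,1],[0,0,0,0,0,0,1],[0,0,0,0,0,0,1]]]'; python3 - <<'E'
from h import *
plan([466,35,120])
w=eyes.camera_params('wrist');im=eyes.read_camera('wrist')
cv2.imwrite("pics/w2.png",im[:,:,::-1])
import pickle;pickle.dump(w,open('w2.pkl','wb'))
E
```

```text
time_s: 1.7
position: [464.0, 34.1, 202.3]
ee_rot: [0.001, 0.133, 0.991, -0.004]
force: [-0.2, -0.9, -0.2]
grip_width: 85.4
t 1.7 pos [464.   34.1 202.3] shift [-1.5  2.  82.3] turn [-0.008  0.002  0.   ] w 85.4 F [-0.2 -0.9 -0.2] q [-0.04 -0.26  2.1  -0.01  1.3  -1.34]
```

View pics/w2.png

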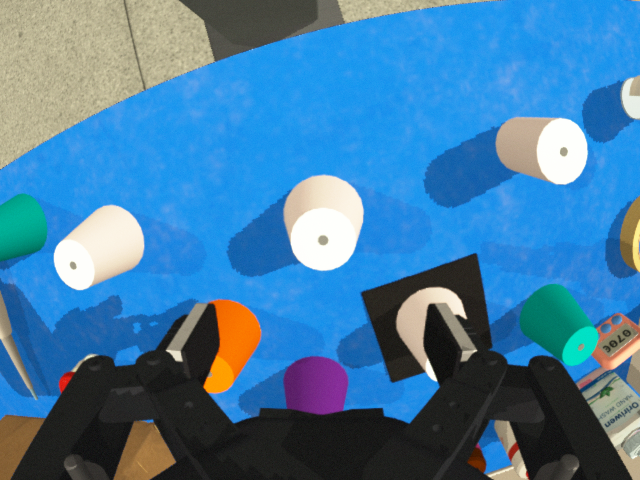

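```bash
python3 - <<'E'
from h import *
import pickle;w=pickle.load(open('w2.pkl','rb'))
for n,uv in dict(c1=(323,240),c2=(73,266),st=(564,152),teal=(581,348)).items(): print(n,onz(ray(w,uv,True),75).round(1))
t=eyes.camera_params('top')
print('purple',onz(ray(t,(313,172)),75),'orange',onz(ray(t,(350,213)),75))
E
```

```text
c1 [465.4  34.3  75. ]
c2 [ 432.7 -178.1   75. ]
st [445.2 230.2  75. ]
teal [637.7 248.9  75. ]
purple [652.56966277 -26.94256543  75.        ] orange [557.64698857 -93.83095468  75.        ]
```

```bash
python3 -m inch '[[[-0.008,0.002,0,-1.6,1,32,1],[0,0,0,0,0,32,1],[0,0,0,0,0,32,1],[0,0,0,0,0,32,1],[0,0,0,0,0,15,1]]]'; python3 -c "
from h import *
plan([465.7,34.6,42])"
```

```text
time_s: 2.17
position: [470.9, 39.5, 62.7]
ee_rot: [0.009, 0.129, 0.992, 0.001]
force: [-0.1, 0.6, -1.2]
grip_width: 85.4
t 2.17 pos [470.9  39.5  62.7] shift [ 4.1 -6.2 20.6] turn [ 0.005  0.018 -0.   ] w 85.4 F [-0.1  0.6 -1.2] q [-0.03 -0.08  2.2   0.    1.   -1.34]
```

```bash
python3 -m inch '[[[0.005,0.018,0,4,-6,0,1],[0,0,0,0,0,0,1]]]'; python3 -c "
from h import *
plan([465.7,34.6,42])"
```

```text
time_s: 2.33
position: [460.9, 37.1, 58.6]
ee_rot: [-0.005, 0.126, 0.992, -0.001]
force: [0.8, -0.3, 0.1]
grip_width: 85.5
t 2.33 pos [460.9  37.1  58.6] shift [-5.4 -1.1 16.5] turn [-0.003 -0.011 -0.   ] w 85.5 F [ 0.8 -0.3  0.1] q [-0.04 -0.08  2.21 -0.    1.02 -1.35]
```

```bash
python3 -m inch '[[[0,-0.005,0,-2.5,0,8,1],[0,0,0,-1,0,7,1],[0,0,0,0,0,0,1]]]'; python3 -c "
from h import *
plan([465.7,34.6,42])"
```

```text
time_s: 2.58
position: [466.4, 37.4, 46.0]
ee_rot: [0.0, 0.125, 0.992, -0.001]
force: [-0.7, -0.3, -1.4]
grip_width: 85.5
t 2.58 pos [466.4  37.4  46. ] shift [-0.1 -2.9  4. ] turn [-0.001  0.001  0.   ] w 85.5 F [-0.7 -0.3 -1.4] q [-0.03 -0.05  2.21 -0.    0.98 -1.35]
```

Aligned; small correction, then close.

```bash
python3 -m inch '[[[0,0,0,0,-2.5,3,1],[0,0,0,0,0,0,1],[0,0,0,0,0,0,0.6],[0,0,0,0,0,0,0.4],[0,0,0,0,0,0,0.4]]]';python3 -m inch '[[[0,0,0,0,0,0,0.4],[0,0,0,0,0,0,0.4],[0,0,0,0,0,0,0.4]]]'; python3 -c "
from h import *
plan([465.7,34.6,42])"
```

```text
time_s: 3.0
position: [469.0, 34.5, 46.8]
ee_rot: [0.004, 0.125, 0.992, -0.001]
force: [0.9, -0.5, -0.5]
grip_width: 58.0
time_s: 3.25
position: [469.6, 34.3, 47.7]
ee_rot: [0.004, 0.125, 0.992, -0.0]
force: [-0.2, -1.0, 0.1]
grip_width: 57.9
t 3.25 pos [469.6  34.3  47.7] shift [ 3.9 -0.7  5.7] turn [ 0.     0.009 -0.   ] w 57.9 F [-0.2 -1.   0.1] q [-0.04 -0.05  2.2  -0.    0.98 -1.36]
```

```bash
python3 -m inch '[[[0,0,0,0,0,-10,0.3],[0,0,0,0,0,-25,0.3],[0,0,0,0,0,-35,0.3],[0,0,0,0,0,-35,0.3],[0,0,0,0,0,-30,0.3]]]'; python3 -m inch '[[[0,0,0,0,0,-15,0.3],[0,0,0,0,0,0,0.3]]]'; python3 - <<'E'
from h import *
plan([597,112,180])
cv2.imwrite("pics/w3.png",eyes.read_camera('wrist')[:,:,::-1])
cv2.imwrite("pics/s3.png",eyes.read_camera('scene')[:,:,::-1])
E
```

```text
time_s: 3.67
position: [461.5, 34.8, 179.4]
ee_rot: [-0.006, 0.126, 0.992, -0.001]
force: [1.6, -0.3, -0.5]
grip_width: 58.0
time_s: 3.83
position: [465.1, 34.8, 204.2]
ee_rot: [0.001, 0.125, 0.992, -0.001]
force: [0.5, 0.1, -0.2]
grip_width: 57.5
t 3.83 pos [465.1  34.8 204.2] shift [-108.5  107.6   24.2] turn [-0.001  0.001  0.   ] w 57.5 F [ 0.5  0.1 -0.2] q [-0.04 -0.26  2.1  -0.    1.3  -1.36]
```

View pics/w3.png

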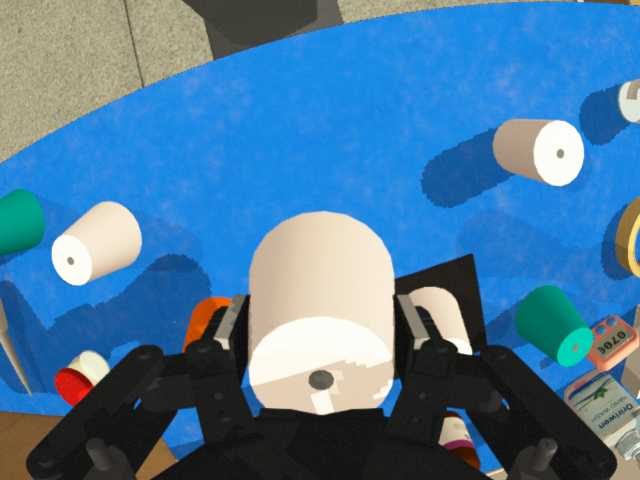

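View pics/s3.png

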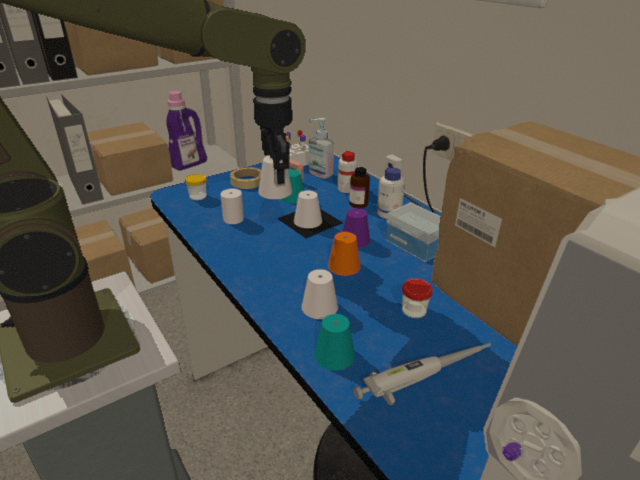

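The cup is held upright. I'll find its centre in the tool frame from the hole at (321,380).

```bash
cat >> h.py <<'E'
def held(uv,h=28):
    w=eyes.camera_params('wrist');o=get_obs();R=rot()
    c,d=ray(w,uv,True); c=R.inv().apply(c-o['position']);d=R.inv().apply(d)
    print('held axis in tool',(c+d*(-h-c[2])/d[2]).round(1))
E
python3 -c "
from h import *
held((321,380))
held((321,380),24);held((321,380),32)"
```

```text
held axis in tool [  2.5   0.4 -28. ]
held axis in tool [ -0.8   0.4 -24. ]
held axis in tool [  5.8   0.4 -32. ]
```

```bash
python3 -m inch '[[[0,0,0,-20,18,0,0.3],[0,0,0,-28,26,0,0.3],[0,0,0,-28,26,0,0.3],[0,0,0,-20,20,0,0.3],[0,0,0,0,0,0,0.3]]]'; python3 - <<'E'
from h import *
plan([599.7,110.3,200])
E
```

```text
time_s: 4.35
position: [576.5, 99.5, 186.9]
ee_rot: [-0.01, 0.127, 0.992, -0.003]
force: [-0.8, -0.8, 0.3]
grip_width: 57.6
t 4.35 pos [576.5  99.5 186.9] shift [-19.5  16.2 -13.6] turn [-0.008 -0.02  -0.   ] w 57.6 F [-0.8 -0.8  0.3] q [ 0.08  0.04  1.85 -0.    1.27 -1.24]
```

```bash
python3 -m inch '[[[-0.008,-0.02,0,-18,14,0,0.3],[0,0,0,0,0,0,0.3],[0,0,0,0,0,0,0.3]]]'; python3 - <<'E'
from h import *
plan([599.7,110.3,180])
cv2.imwrite("pics/w4.png",eyes.read_camera('wrist')[:,:,::-1])
E
```

```text
time_s: 4.6
position: [594.3, 109.1, 176.7]
ee_rot: [-0.008, 0.126, 0.992, -0.002]
force: [-0.9, -0.8, -0.4]
grip_width: 57.5
t 4.6 pos [594.3 109.1 176.7] shift [-4.8  2.4 -3.4] turn [-0.006 -0.015 -0.   ] w 57.5 F [-0.9 -0.8 -0.4] q [ 0.09  0.09  1.82 -0.    1.25 -1.22]
```

View pics/w4.png

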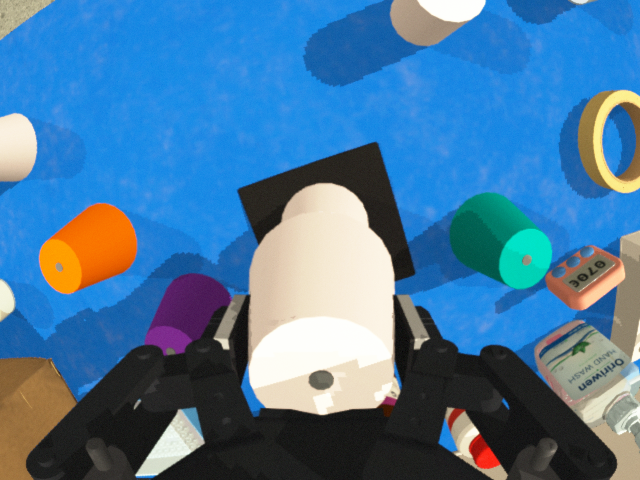

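```bash
python3 -m inch '[[[-0.006,-0.02,0,-5,2,0,0.3],[0,0,0,0,0,12,0.3],[0,0,0,0,0,12,0.3]]]'; python3 - <<'E'
from h import *
plan([599.7,110.3,125])
E
```

```text
time_s: 4.9
position: [598.9, 108.7, 151.9]
ee_rot: [0.004, 0.127, 0.992, 0.0]
force: [0.7, -0.4, -0.1]
grip_width: 58.1
t 4.9 pos [598.9 108.7 151.9] shift [-0.2  1.7 26.9] turn [ 0.001  0.008 -0.   ] w 58.1 F [ 0.7 -0.4 -0.1] q [ 0.09  0.11  1.84 -0.    1.18 -1.22]
```

```bash
python3 -m inch '[[[0,0.005,0,0,1.5,8,0.3],[0,0,0,0,0,8,0.3],[0,0,0,0,0,0,0.3]]]'; python3 - <<'E'
from h import *
plan([599.7,110.3,76])
cv2.imwrite("pics/s5.png",cv2.resize(eyes.read_camera('scene')[120:280,220:420,::-1],None,fx=4,fy=4,interpolation=2)[:600])
cv2.imwrite("pics/t5.png",cv2.resize(eyes.read_camera('top')[140:260,190:350,::-1],None,fx=4,fy=4,interpolation=2))
E
```

```text
time_s: 5.15
position: [595.9, 109.3, 129.6]
ee_rot: [-0.002, 0.127, 0.992, -0.0]
force: [-0.4, -1.1, -1.9]
grip_width: 57.8
t 5.15 pos [595.9 109.3 129.6] shift [-3.7  2.  53.6] turn [-0.001 -0.004 -0.   ] w 57.8 F [-0.4 -1.1 -1.9] q [ 0.09  0.14  1.85  0.    1.16 -1.22]
```

View pics/s5.png

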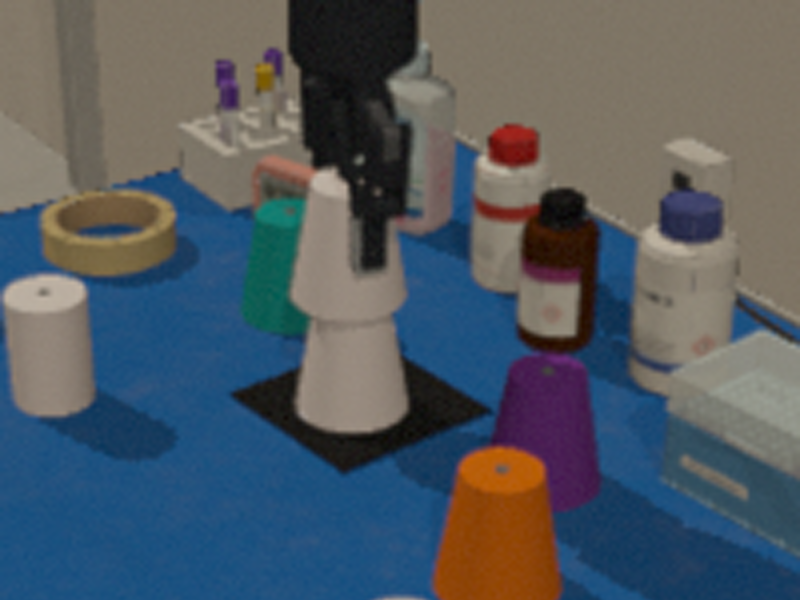

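View pics/t5.png

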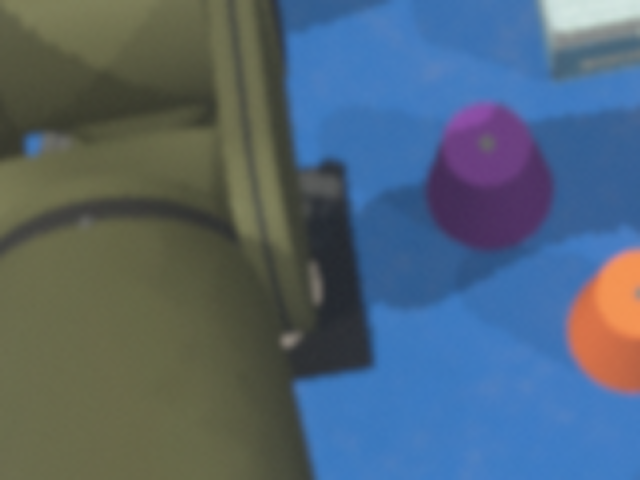

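The scene view puts the held cup's mouth (crop x 349) over base_cup (x 352). I'll lower it gently.

```bash
python3 -m inch '[[[0,-0.002,0,-3,1,8,0.3],[0,0,0,0,0,8,0.3]]]'; python3 -c "
from h import *
plan([599.7,110.3,76])"; python3 -m inch '[[[0,0,0,0,0,7,0.3],[0,0,0,0,0,6,0.3]]]'; python3 -c "
from h import *
plan([599.7,110.3,76])"
```

```text
time_s: 5.42
position: [602.4, 109.9, 117.8]
ee_rot: [0.004, 0.127, 0.992, 0.0]
force: [0.4, 0.9, -0.4]
grip_width: 57.8
t 5.42 pos [602.4 109.9 117.8] shift [ 3.  -0.3 41.7] turn [ 0.002  0.007 -0.   ] w 57.8 F [ 0.4  0.9 -0.4] q [ 0.09  0.16  1.85 -0.    1.13 -1.22]
time_s: 5.58
position: [603.2, 109.9, 103.9]
ee_rot: [0.004, 0.127, 0.992, 0.001]
force: [0.1, -0.7, -0.1]
grip_width: 57.7
t 5.58 pos [603.2 109.9 103.9] shift [ 3.7 -0.6 27.9] turn [ 0.002  0.008 -0.   ] w 57.7 F [ 0.1 -0.7 -0.1] q [ 0.09  0.18  1.86 -0.    1.1  -1.22]
```

```bash
python3 -m inch '[[[0,0.006,0,3,0,6,0.3],[0,0,0,0,0,4,0.3]]]'; python3 -c "
from h import *
plan([599.7,110.3,76])"
```

```text
time_s: 5.75
position: [599.8, 110.7, 91.9]
ee_rot: [0.0, 0.127, 0.992, 0.001]
force: [-0.1, -1.3, -1.1]
grip_width: 57.9
t 5.75 pos [599.8 110.7  91.9] shift [-0.1 -0.5 15.9] turn [ 0.002  0.    -0.   ] w 57.9 F [-0.1 -1.3 -1.1] q [ 0.09  0.19  1.87  0.    1.09 -1.22]
```

```bash
python3 -m inch '[[[0,0,0,0,0,5,0.3],[0,0,0,0,0,4,0.3]]]'; python3 -c "
from h import *
plan([599.7,110.3,76])";  python3 -m inch '[[[0,0,0,0,0,2,0.3],[0,0,0,0,0,2,0.3]]]'; python3 -c "
from h import *
plan([599.7,110.3,76])"
```

```text
time_s: 5.92
position: [599.4, 110.8, 81.5]
ee_rot: [-0.0, 0.127, 0.992, 0.001]
force: [0.1, 0.1, 0.8]
grip_width: 57.8
t 5.92 pos [599.4 110.8  81.5] shift [-0.4 -0.4  5.5] turn [ 0.002 -0.     0.   ] w 57.8 F [0.1 0.1 0.8] q [ 0.09  0.2   1.87  0.    1.07 -1.22]
time_s: 6.08
position: [599.0, 110.8, 76.3]
ee_rot: [-0.001, 0.127, 0.992, 0.001]
force: [-0.6, -0.3, -0.8]
grip_width: 57.6
t 6.08 pos [599.  110.8  76.3] shift [-0.8 -0.3  0.3] turn [ 0.001 -0.002  0.   ] w 57.6 F [-0.6 -0.3 -0.8] q [ 0.09  0.21  1.87  0.    1.06 -1.22]
```

```bash
python3 -m inch '[[[0,0,0,0,0,2,0.3]]]';python3 -m inch '[[[0,0,0,0,0,1.5,0.3]]]'; python3 - <<'E'
from h import *
plan([599.7,110.3,76])
cv2.imwrite("pics/s6.png",cv2.resize(eyes.read_camera('scene')[120:280,220:420,::-1],None,fx=4,fy=4,interpolation=2)[:600])
E
```

```text
time_s: 6.17
position: [599.2, 110.7, 74.6]
ee_rot: [-0.001, 0.127, 0.992, 0.001]
force: [-6.3, -1.1, 14.4]
grip_width: 58.1
time_s: 6.25
position: [599.3, 110.7, 74.6]
ee_rot: [-0.001, 0.127, 0.992, 0.0]
force: [-6.8, -0.8, 13.8]
grip_width: 58.0
t 6.25 pos [599.3 110.7  74.6] shift [-0.4 -0.3 -1.4] turn [ 0.    -0.002  0.   ] w 58.0 F [-6.8 -0.8 13.8] q [ 0.09  0.21  1.87  0.    1.06 -1.22]
```

View pics/s6.png

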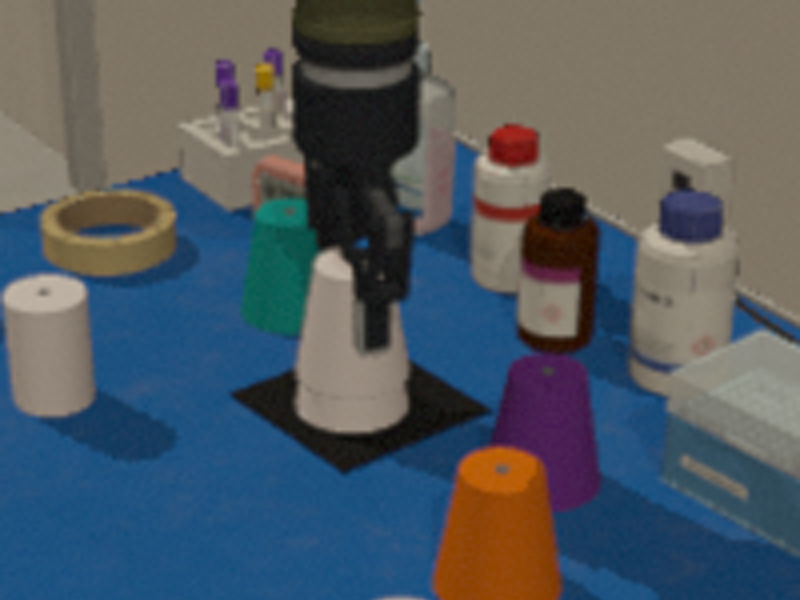

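Contact came at TCP z 74.6 (predicted 75.7), so the cup is nested. I'll release it and retreat upward.

```bash
python3 -m inch '[[[0,0,0,0,0,-0.5,0.8],[0,0,0,0,0,-0.5,1],[0,0,0,0,0,-0.5,1],[0,0,0,0,0,-0.5,1]]]'; python3 -c "
from h import *
plan([596.8,111,160])"; python3 -m inch '[[[0,0,0,0,0,-8,1],[0,0,0,0,0,-10,1],[0,0,0,0,0,-10,1]]]'; python3 -c "
from h import *
plan([596.8,111,180])"
```

```text
time_s: 6.63
position: [600.7, 110.8, 78.6]
ee_rot: [0.001, 0.127, 0.992, 0.001]
force: [-0.4, 0.0, -0.4]
grip_width: 85.7
t 6.63 pos [600.7 110.8  78.6] shift [  3.7  -0.7 -81.4] turn [ 0.002  0.002 -0.   ] w 85.7 F [-0.4  0.  -0.4] q [ 0.09  0.21  1.87  0.    1.06 -1.22]
time_s: 6.88
position: [599.0, 110.6, 105.8]
ee_rot: [-0.002, 0.127, 0.992, 0.0]
force: [0.7, -0.2, 0.4]
grip_width: 85.2
t 6.88 pos [599.  110.6 105.8] shift [  2.5  -0.2 -74.2] turn [ 0.    -0.003  0.   ] w 85.2 F [ 0.7 -0.2  0.4] q [ 0.09  0.17  1.86  0.    1.11 -1.22]
```

Up clear, then move to cup 2 at (432,-178).

```bash
python3 -m inch '[[[0,0,0,0,0,-25,1],[0,0,0,0,0,-30,1],[0,0,0,0,0,-30,1],[0,0,0,0,0,-10,1]]]'; python3 -c "
from h import *
plan([432.6,-178,205])"
```

```text
time_s: 7.22
position: [598.4, 110.4, 206.8]
ee_rot: [-0.002, 0.127, 0.992, 0.0]
force: [1.5, -0.3, 0.9]
grip_width: 85.7
t 7.22 pos [598.4 110.4 206.8] shift [  87.7 -320.9    2.4] turn [-0.    -0.005 -0.   ] w 85.7 F [ 1.5 -0.3  0.9] q [ 0.09  0.07  1.79  0.    1.29 -1.22]
```

```bash
python3 -m inch '[[[0,0,0,10,-36,-2,1],[0,0,0,10,-36,0,1],[0,0,0,10,-36,0,1],[0,0,0,10,-36,0,1],[0,0,0,10,-36,0,1]]]'; python3 -c "
from h import *
plan([432.6,-178,205])"
```

```text
time_s: 7.63
position: [507.9, -51.1, 217.9]
ee_rot: [0.007, 0.121, 0.993, 0.002]
force: [0.6, -1.0, -0.6]
grip_width: 85.3
t 7.63 pos [507.9 -51.1 217.9] shift [  42.7 -141.4   11.7] turn [ 0.005  0.013 -0.   ] w 85.3 F [ 0.6 -1.  -0.6] q [-0.21 -0.17  2.    0.    1.3  -1.54]
```

```bash
python3 -m inch '[[[0.005,0.013,0,11,-36,0,1],[0,0,0,11,-36,0,1],[0,0,0,10,-36,0,1],[0,0,0,4,-14,0,1],[0,0,0,0,0,0,1]]]'; python3 -c "
from h import *
plan([432.6,-178,205])"
```

```text
time_s: 8.05
position: [436.6, -169.4, 219.3]
ee_rot: [0.001, 0.124, 0.992, -0.002]
force: [-0.8, 0.7, -1.0]
grip_width: 85.3
t 8.05 pos [ 436.6 -169.4  219.3] shift [ 1.8 -9.3 14.3] turn [-0.003  0.003  0.   ] w 85.3 F [-0.8  0.7 -1. ] q [-0.48 -0.27  2.08 -0.    1.33 -1.81]
```

```bash
python3 -m inch '[[[-0.003,0.003,0,2,-7,12,1],[0,0,0,0,0,0,1],[0,0,0,0,0,0,1]]]'; python3 - <<'E'
from h import *
plan([432.6,-178,100])
w=eyes.camera_params('wrist');im=eyes.read_camera('wrist')
cv2.imwrite("pics/w7.png",im[:,:,::-1])
import pickle;pickle.dump(w,open('w7.pkl','wb'))
E
```

```text
time_s: 8.3
position: [432.8, -176.1, 206.7]
ee_rot: [0.001, 0.125, 0.992, 0.0]
force: [0.3, -0.1, 0.3]
grip_width: 85.4
t 8.3 pos [ 432.8 -176.1  206.7] shift [-1.000e-01 -2.000e+00  1.067e+02] turn [ 0.001  0.001 -0.   ] w 85.4 F [ 0.3 -0.1  0.3] q [-0.5  -0.26  2.1   0.    1.31 -1.82]
```

View pics/w7.png

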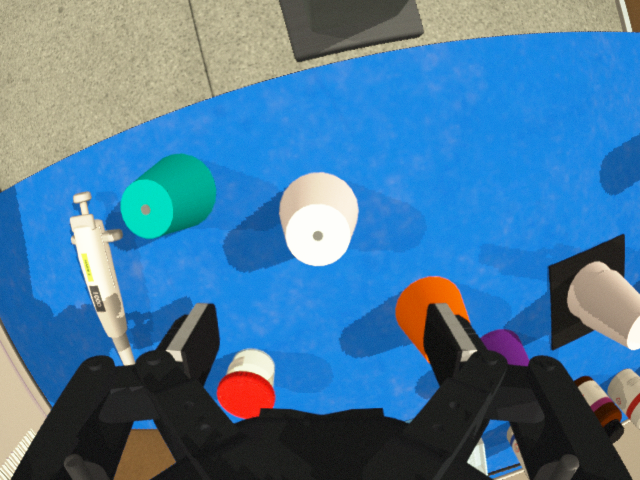

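```bash
python3 - <<'E'
from h import *
import pickle;w=pickle.load(open('w7.pkl','rb'))
for n,uv in dict(c2=(318,236),teal=(146,210)).items(): print(n,onz(ray(w,uv,True),75).round(1))
E
```

```text
c2 [ 432.  -177.9   75. ]
teal [ 380.3 -297.9   75. ]
```

```bash
python3 -m inch '[[[0,0,0,0,-1.5,25,1],[0,0,0,0,0,28,1],[0,0,0,0,0,28,1],[0,0,0,0,0,15,1],[0,0,0,0,0,8,1]]]'; python3 -c "
from h import *
plan([432.4,-178,42])"
```

```text
time_s: 8.77
position: [438.0, -174.4, 102.4]
ee_rot: [0.005, 0.12, 0.993, -0.001]
force: [0.5, -0.4, 0.2]
grip_width: 85.5
t 8.77 pos [ 438.  -174.4  102.4] shift [ 5.2 -4.8 60.3] turn [-0.     0.009  0.   ] w 85.5 F [ 0.5 -0.4  0.2] q [-0.49 -0.14  2.18  0.    1.09 -1.83]
```

```bash
python3 -m inch '[[[0,0.009,0,4,-4,10,1],[0,0,0,0,0,10,1],[0,0,0,0,0,10,1],[0,0,0,0,0,6,1],[0,0,0,0,0,4,1]]]'; python3 -c "
from h import *
plan([432.4,-178,42])"
```

```text
time_s: 9.18
position: [434.3, -176.0, 59.2]
ee_rot: [-0.0, 0.118, 0.993, 0.0]
force: [0.2, -0.2, -0.4]
grip_width: 85.4
t 9.18 pos [ 434.3 -176.    59.2] shift [ 1.3 -2.4 17.2] turn [-0.    -0.001 -0.   ] w 85.4 F [ 0.2 -0.2 -0.4] q [-0.5  -0.07  2.2  -0.    1.01 -1.83]
```

```bash
python3 -m inch '[[[0,0,0,1,-2,8,1],[0,0,0,0,0,6,1],[0,0,0,0,0,2,1],[0,0,0,0,0,0,1]]]'; python3 -c "
from h import *
plan([432.4,-178,42])"
```

```text
time_s: 9.52
position: [433.2, -178.3, 41.8]
ee_rot: [0.0, 0.118, 0.993, -0.0]
force: [0.0, 0.5, 0.6]
grip_width: 85.5
t 9.52 pos [ 433.2 -178.3   41.8] shift [ 0.9  0.1 -0.2] turn [-0.     0.001  0.   ] w 85.5 F [0.  0.5 0.6] q [-0.5  -0.04  2.21 -0.    0.97 -1.84]
```

```bash
python3 -m inch '[[[0,0,0,0,0,0,0.5],[0,0,0,0,0,0,0.3],[0,0,0,0,0,0,0.3],[0,0,0,0,0,0,0.3],[0,0,0,0,0,0,0.3]]]'; python3 -c "
from h import *
plan([432.4,-178,42])"; python3 -m inch '[[[0,0,0,0,0,-10,0.3],[0,0,0,0,0,-25,0.3],[0,0,0,0,0,-35,0.3],[0,0,0,0,0,-35,0.3],[0,0,0,0,0,-30,0.3]]]'; python3 -m inch '[[[0,0,0,0,0,-20,0.3],[0,0,0,0,0,0,0.3]]]'; python3 - <<'E'
from h import *
plan([597,112,205])
cv2.imwrite("pics/w8.png",eyes.read_camera('wrist')[:,:,::-1])
im=eyes.read_camera('top')
cv2.imwrite("pics/t8.png",cv2.resize(im[140:260,190:350,::-1],None,fx=5,fy=5,interpolation=2))
im=eyes.read_camera('scene')
cv2.imwrite("pics/s8.png",cv2.resize(im[150:270,240:400,::-1],None,fx=5,fy=5,interpolation=2))
E
```

```text
time_s: 9.93
position: [434.9, -179.5, 44.4]
ee_rot: [0.002, 0.118, 0.993, -0.001]
force: [-0.3, 0.2, -0.3]
grip_width: 58.8
t 9.93 pos [ 434.9 -179.5   44.4] shift [2.8 0.8 2.4] turn [-0.002  0.004  0.   ] w 58.8 F [-0.3  0.2 -0.3] q [-0.51 -0.04  2.2  -0.    0.97 -1.84]
time_s: 10.35
position: [428.6, -175.9, 177.1]
ee_rot: [-0.007, 0.118, 0.993, 0.003]
force: [0.4, -1.2, -1.2]
grip_width: 58.6
time_s: 10.52
position: [431.8, -177.5, 207.2]
ee_rot: [-0.001, 0.118, 0.993, 0.0]
force: [0.4, 0.1, -0.3]
grip_width: 58.7
t 10.52 pos [ 431.8 -177.5  207.2] shift [-92.6 320.2   2.2] turn [ 0.    -0.001  0.   ] w 58.7 F [ 0.4  0.1 -0.3] q [-0.5  -0.26  2.09 -0.    1.31 -1.84]
```

View pics/w8.png

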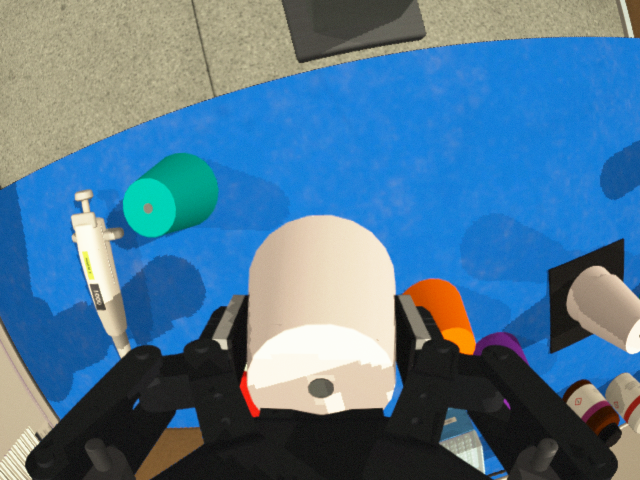

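View pics/t8.png

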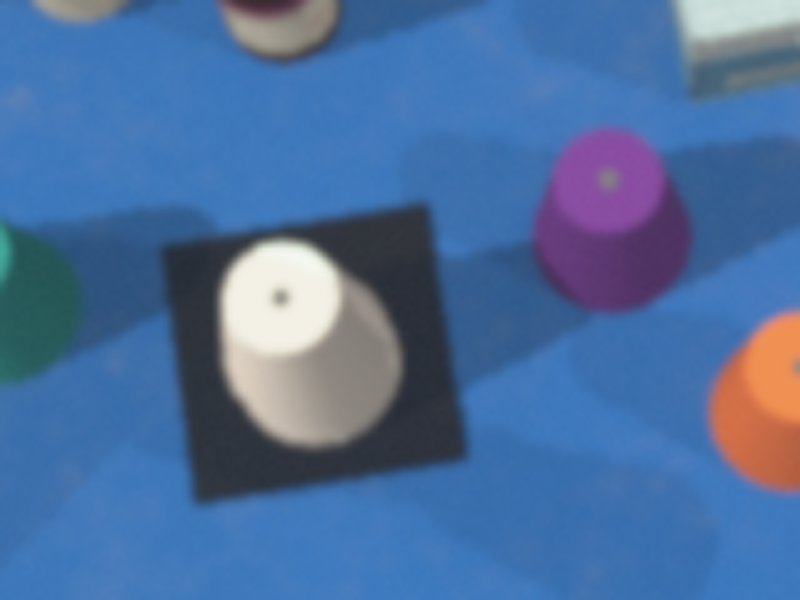

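View pics/s8.png

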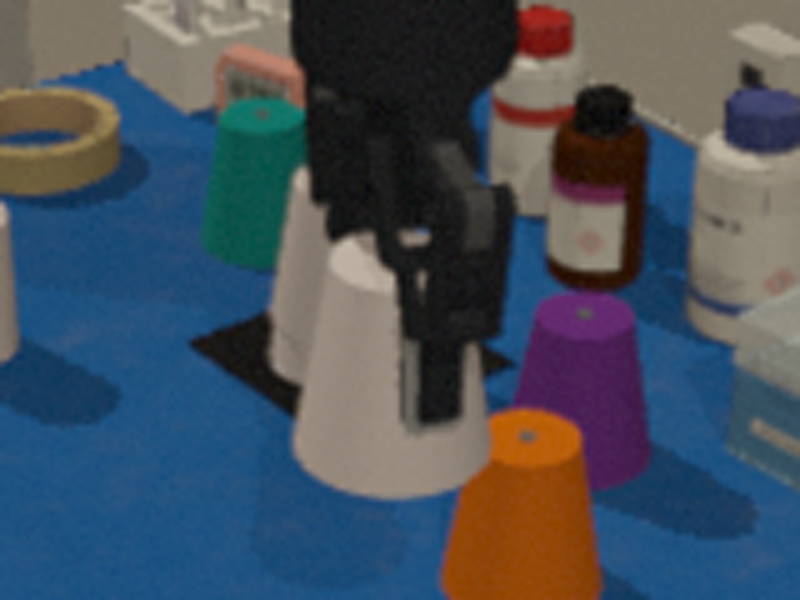

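```bash
python3 - <<'E'
from h import *
t=eyes.camera_params('top')
print(onz(ray(t,(245.6,199.0)),103),onz(ray(t,(245.6,199.0)),79))
held((320,387),30.6)
R=rot().as_matrix();c=onz(ray(t,(245.6,199.0)),103)
print((c-R@np.array([2.5,0.4,0])).round(1))
plan([599.5,111,205])
E
```

```text
[598.68004394 112.04705621 103.        ] [606.31728472 115.3113256   79.        ]
held axis in tool [  1.8   0.1 -30.6]
[601.  111.1 103. ]
t 10.67 pos [ 429.3 -176.1  200.8] shift [-98.  319.1  -4.4] turn [ 0.003 -0.011  0.   ] w 58.7 F [-0.4  0.4 -1. ] q [-0.51 -0.26  2.1  -0.    1.31 -1.84]
```

```bash
python3 -m inch '[[[0,-0.01,0,-8,24,-3,0.3],[0,0,0,-11,36,0,0.3],[0,0,0,-11,36,0,0.3],[0,0,0,-11,36,0,0.3],[0,0,0,-11,36,0,0.3]]]'; python3 -c "
from h import *
plan([600,111,205])"
```

```text
time_s: 11.08
position: [514.5, -23.7, 191.5]
ee_rot: [-0.01, 0.125, 0.992, 0.002]
force: [0.5, -0.6, -1.1]
grip_width: 59.0
t 11.08 pos [514.5 -23.7 191.5] shift [-49.2 151.7 -14.3] turn [ 0.001 -0.02   0.   ] w 59.0 F [ 0.5 -0.6 -1.1] q [-0.15 -0.12  2.    0.    1.28 -1.47]
```

```bash
python3 -m inch '[[[0,-0.02,0,-10,32,-6,0.3],[0,0,0,-12,34,-5,0.3],[0,0,0,-12,34,-3,0.3],[0,0,0,-8,24,0,0.3],[0,0,0,0,0,0,0.3]]]'; python3 -c "
from h import *
plan([600,111,205])"
```

```text
time_s: 11.5
position: [582.7, 97.8, 189.0]
ee_rot: [-0.012, 0.122, 0.992, -0.0]
force: [-0.3, -0.5, -0.1]
grip_width: 58.9
t 11.5 pos [582.7  97.8 189. ] shift [-13.2  16.9 -16.4] turn [-0.003 -0.024 -0.   ] w 58.9 F [-0.3 -0.5 -0.1] q [ 0.07  0.06  1.83  0.    1.28 -1.25]
```

```bash
python3 -m inch '[[[0,-0.024,0,-8,12,-4,0.3],[0,0,0,-3,0,-2,0.3],[0,0,0,0,0,-2,0.3]]]'; python3 -c "
from h import *
plan([600,111,175])"
```

```text
time_s: 11.75
position: [593.8, 107.9, 189.2]
ee_rot: [-0.005, 0.121, 0.993, -0.004]
force: [-0.2, -0.9, -0.0]
grip_width: 58.8
t 11.75 pos [593.8 107.9 189.2] shift [-5.4  4.6 14.1] turn [-0.008 -0.01  -0.   ] w 58.8 F [-0.2 -0.9 -0. ] q [ 0.09  0.08  1.81 -0.01  1.27 -1.23]
```

```bash
python3 -m inch '[[[-0.008,-0.012,0,-5,3.5,5,0.3],[0,0,0,0,0,7,0.3],[0,0,0,0,0,4,0.3]]]'; python3 - <<'E'
from h import *
plan([600,111,148])
cv2.imwrite("pics/s9.png",cv2.resize(eyes.read_camera('scene')[120:280,220:420,::-1],None,fx=4,fy=4,interpolation=2)[:600])
cv2.imwrite("pics/w9.png",eyes.read_camera('wrist')[:,:,::-1])
E
```

```text
time_s: 12.0
position: [599.7, 108.0, 172.5]
ee_rot: [0.002, 0.122, 0.993, -0.0]
force: [-1.1, 0.1, -0.6]
grip_width: 58.7
t 12.0 pos [599.7 108.  172.5] shift [ 0.6  3.  24.5] turn [ 0.     0.004 -0.   ] w 58.7 F [-1.1  0.1 -0.6] q [ 0.09  0.1   1.82 -0.    1.22 -1.23]
```

View pics/s9.png

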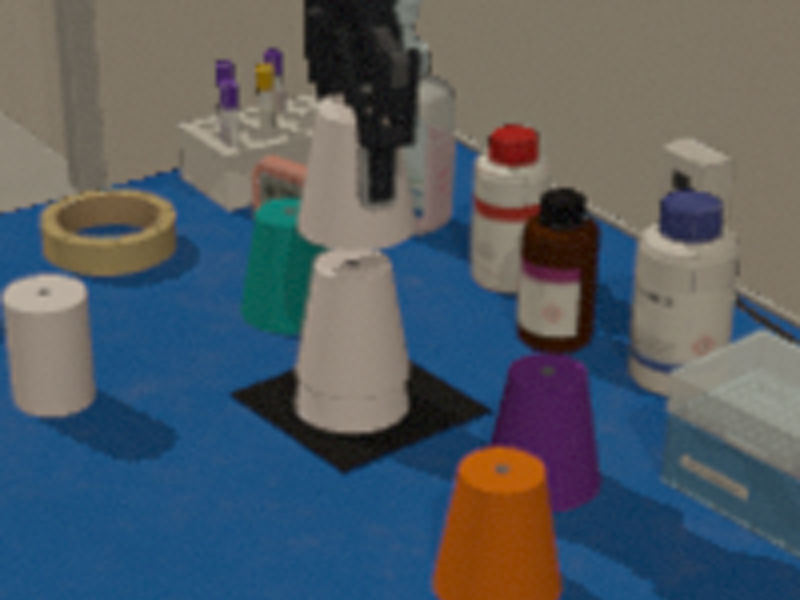

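View pics/w9.png

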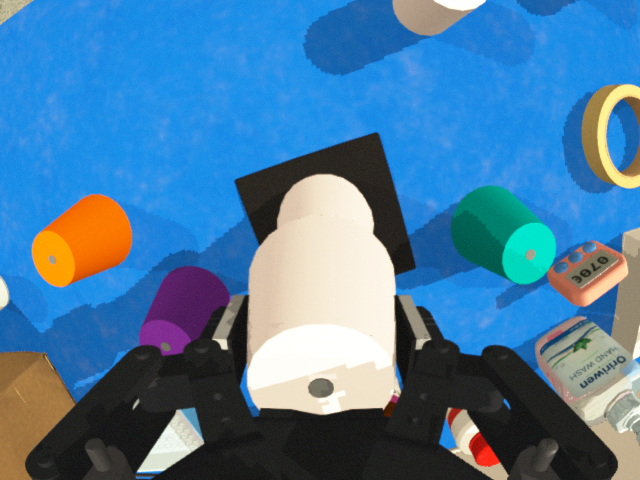

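```bash
python3 -m inch '[[[0,0.004,0,0.5,2.5,6,0.3],[0,0,0,0,0,6,0.3],[0,0,0,0,0,2,0.3]]]'; python3 -c "
from h import *
plan([600,111,96])"
```

```text
time_s: 12.35
position: [599.6, 109.8, 157.8]
ee_rot: [0.0, 0.123, 0.992, 0.0]
force: [0.2, -0.8, -0.7]
grip_width: 58.7
t 12.35 pos [599.6 109.8 157.8] shift [-0.1  1.3 61.8] turn [ 0.  0. -0.] w 58.7 F [ 0.2 -0.8 -0.7] q [ 0.09  0.11  1.83  0.    1.2  -1.23]
```

```bash
python3 -m inch '[[[0,0,0,0,1,5,0.3],[0,0,0,0,0,6,0.3],[0,0,0,0,0,5,0.3]]]'; python3 -c "
from h import *
plan([600,111,96])";  python3 -m inch '[[[0,0,0,0,0.5,5,0.3],[0,0,0,0,0,6,0.3],[0,0,0,0,0,4,0.3]]]'; python3 -c "
from h import *
plan([600,111,96])"
```

```text
time_s: 12.6
position: [600.3, 110.9, 140.9]
ee_rot: [0.001, 0.123, 0.992, 0.0]
force: [-0.0, -0.2, -0.3]
grip_width: 58.6
t 12.6 pos [600.3 110.9 140.9] shift [ 0.3  0.1 44.9] turn [ 0.001  0.001 -0.   ] w 58.6 F [-0.  -0.2 -0.3] q [ 0.09  0.13  1.84  0.    1.17 -1.23]
time_s: 12.85
position: [600.1, 111.5, 123.7]
ee_rot: [0.0, 0.123, 0.992, 0.0]
force: [0.3, 0.1, -0.3]
grip_width: 58.5
t 12.85 pos [600.1 111.5 123.7] shift [-0.1 -0.5 27.7] turn [ 0.  0. -0.] w 58.5 F [ 0.3  0.1 -0.3] q [ 0.1   0.15  1.85  0.    1.14 -1.23]
```

```bash
python3 -m inch '[[[0,0,0,0,-0.4,5,0.3],[0,0,0,0,0,5,0.3],[0,0,0,0,0,4,0.3]]]'; python3 -c "
from h import *
plan([600,111,96])";  python3 -m inch '[[[0,0,0,0,0,4,0.3],[0,0,0,0,0,3,0.3]]]'; python3 -c "
from h import *
plan([600,111,96])"
```

```text
time_s: 13.1
position: [599.8, 111.1, 107.8]
ee_rot: [-0.0, 0.123, 0.992, 0.0]
force: [-0.5, -0.0, -0.6]
grip_width: 59.2
t 13.1 pos [599.8 111.1 107.8] shift [-0.2 -0.1 11.8] turn [ 0. -0.  0.] w 59.2 F [-0.5 -0.  -0.6] q [ 0.1   0.17  1.86  0.    1.12 -1.23]
time_s: 13.27
position: [599.6, 111.1, 99.6]
ee_rot: [-0.0, 0.123, 0.992, -0.0]
force: [-0.8, -0.2, -0.9]
grip_width: 58.6
t 13.27 pos [599.6 111.1  99.6] shift [-0.4  0.   3.6] turn [-0.    -0.001 -0.   ] w 58.6 F [-0.8 -0.2 -0.9] q [ 0.1   0.18  1.86  0.    1.1  -1.23]
```

```bash
for i in 1; do python3 -m inch '[[[0,0,0,0,0,2,0.3]]]'; python3 -m inch '[[[0,0,0,0,0,1.5,0.3]]]'; python3 -m inch '[[[0,0,0,0,0,1.5,0.3]]]'; done
```

```text
time_s: 13.35
position: [599.5, 111.1, 97.1]
ee_rot: [-0.001, 0.123, 0.992, -0.0]
force: [-0.5, -0.5, -1.4]
grip_width: 58.8
time_s: 13.43
position: [599.4, 111.0, 95.3]
ee_rot: [-0.001, 0.123, 0.992, -0.0]
force: [0.2, -1.9, 6.9]
grip_width: 58.6
time_s: 13.52
position: [599.8, 111.0, 95.3]
ee_rot: [-0.001, 0.123, 0.992, -0.0]
force: [-6.4, -1.1, 14.8]
grip_width: 58.7
```

Seated at z 95.3 (predicted 96). Release and retreat.

```bash
python3 -m inch '[[[0,0,0,0,0,-0.5,0.8],[0,0,0,0,0,-0.5,1],[0,0,0,0,0,-0.5,1],[0,0,0,0,0,-0.5,1]]]'; python3 -m inch '[[[0,0,0,0,0,-8,1],[0,0,0,0,0,-10,1],[0,0,0,0,0,-10,1]]]'; python3 -c "
from h import *
plan([597,111,250])"; python3 -m inch '[[[0,0,0,0,0,-20,1],[0,0,0,0,0,-30,1],[0,0,0,0,0,-30,1],[0,0,0,0,0,-20,1],[0,0,0,0,0,-10,1]]]'
```

```text
time_s: 13.85
position: [601.0, 111.1, 98.9]
ee_rot: [0.001, 0.123, 0.992, 0.0]
force: [-0.9, -0.0, 0.9]
grip_width: 85.3
time_s: 14.1
position: [599.4, 110.9, 126.4]
ee_rot: [-0.001, 0.123, 0.992, -0.0]
force: [-0.6, -0.2, 0.4]
grip_width: 85.4
t 14.1 pos [599.4 110.9 126.4] shift [   2.6   -0.7 -123.6] turn [-0.001 -0.003 -0.   ] w 85.4 F [-0.6 -0.2  0.4] q [ 0.1   0.15  1.85 -0.    1.15 -1.23]
time_s: 14.52
position: [598.9, 111.0, 245.1]
ee_rot: [-0.001, 0.123, 0.992, -0.0]
force: [-0.2, -0.4, 0.5]
grip_width: 85.2
```

```bash
python3 -m inch '[[[0,0,0,30,0,-5,1],[0,0,0,35,0,0,1],[0,0,0,35,0,0,1],[0,0,0,30,0,0,1],[0,0,0,15,0,0,1]]]'; python3 -m inch '[[[0,0,0,0,-25,0,1],[0,0,0,0,-35,0,1],[0,0,0,0,-35,0,1],[0,0,0,0,-20,0,1],[0,0,0,0,0,0,1]]]'; python3 - <<'E'
from h import *
plan([600,111,250])
t=eyes.read_camera('top');s=eyes.read_camera('scene')
cv2.imwrite("pics/s10.png",cv2.resize(s[120:280,200:400,::-1],None,fx=4,fy=4,interpolation=2)[:600])
cv2.imwrite("pics/t10.png",cv2.resize(t[140:300,170:370,::-1],None,fx=4,fy=4,interpolation=2)[:600])
E
```

```text
time_s: 14.93
position: [458.6, 146.5, 257.9]
ee_rot: [0.005, 0.125, 0.992, 0.001]
force: [0.1, 0.5, 0.6]
grip_width: 85.4
time_s: 15.35
position: [424.7, 34.5, 259.0]
ee_rot: [0.007, 0.12, 0.993, 0.002]
force: [0.1, 0.3, -0.5]
grip_width: 85.7
t 15.35 pos [424.7  34.5 259. ] shift [-152.   115.9   11.6] turn [ 0.005  0.013 -0.   ] w 85.7 F [ 0.1  0.3 -0.5] q [-0.05 -0.42  2.12  0.    1.42 -1.38]
```

View pics/s10.png

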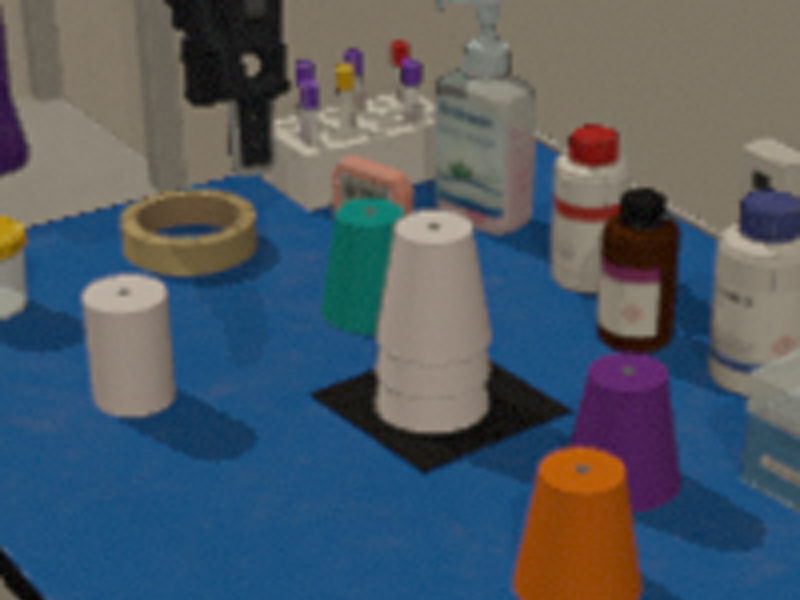

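View pics/t10.png

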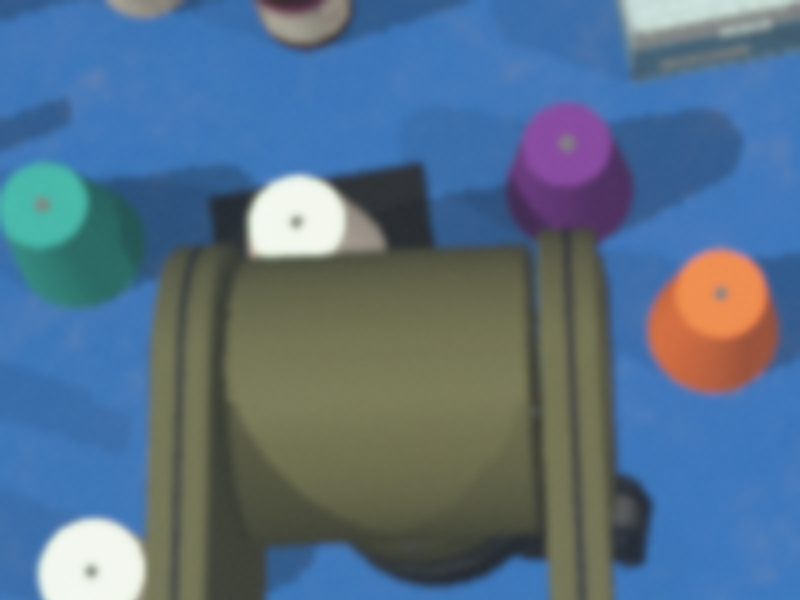

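```bash
python3 - <<'E'
from h import *
s=eyes.camera_params('scene');t=eyes.camera_params('top')
f=lambda x,y,a,b:(x/4+a-.4,y/4+b-.4)
print(tri([ray(s,f(434,227,200,120)),ray(t,f(297,221,170,140))]))
print(tri([ray(s,f(123,292,200,120)),ray(t,f(91,571,170,140))]))
o=get_obs();print(o['force'],o['joint_velocities'].round(3))
ticket.close_job()
E
```

```text
(array([598.99844853, 112.22820836, 126.16558804]), [np.float64(1.0902903118761538), np.float64(1.0902903118760174)])
(array([445.45759206, 231.1718456 ,  74.88574238]), [np.float64(1.2916006111607368), np.float64(1.2916006111604728)])
[-0.4720904   0.99755297 -0.081674  ] [ 0.032  0.021 -0.013  0.004 -0.004  0.005]
the job is handed in; nothing more can be done
```

I stacked both loose tapered cups upside down over the cup on the mat, then opened the gripper and drew the arm clear. The job was handed in at about 15.5 s.

- **Stack height:** the top triangulates to z 126 mm, against an expected 127 mm. Both cups also met contact within about 1 mm of the height I worked out beforehand, at roughly 14 N.
- **Stack position:** the top is at (599, 112). The base cup measured (597, 111) before stacking, a difference within the calibration error. In the scene picture the stack stands upright, with two even rims showing.
- **Straight cup:** it is unmoved, at (445, 231) against (446, 231) at the start.
- **Limits of the checks:** in the last top view the arm hid part of the mat, so the scene view alone shows the stack's foot. No check failed.

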